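# Dot a lens on the lens marker

### The arm

A 7-joint arm with a two-finger parallel gripper is mounted at the origin on a cart in front of the work surface, level with it; the furniture and walls round the work are solid. World frame = base frame: x ahead of the robot, y to its left, z up, the work surface at z = 0. Lengths are in m, angles in rad, forces in N, time in s.
With the tool pointing down it reaches from about 0.425 to 0.975 m from the base axis. Payload 16.7 kg.
Tool frame: the origin (TCP) lies midway between the tips of the shut fingers; the grasp point (between the pads) lies 19 mm behind it; z points along the fingers, y is the line along which they close (so a half turn about z gives the same grasp; the last joint's range is limited). The gripper opens to 85 mm and grips with 20 to 120 N. Pads are 22 mm wide; open, the fingers measure 114 mm over their backs; the gripper's body (76 mm by 85 mm) begins 54 mm behind the grasp point. The pads swing forward as they close: fully open they stand 13 mm farther back than shut.
Start: joints at [-1.379, 0.426, 0.074, 1.606, -0.034, 1.111, -0.067], TCP at [0.226, 0.636, 0.231] pointing down, gripper open.
Joint ranges: [-2.85, 2.85], [-0.5, 2.14], [-1.23, 1.37], [0.21, 2.46], [-1.02, 4.16], [0.16, 2.05], [-2.73, 2.73]. Speed limits (rad/s): [1.89, 1.89, 2.39, 2.39, 3.01, 3.01, 3.01].

### API

Orientations are given as a rotation vector (axis times angle).
In Python, from plant import * gives the robot as it stands. The module is installed in compiled form; this text tells all that it offers. Calls block until the motion is done:
- move_to(position, orientation): joint-space move of the TCP to a pose.
- movel(position, attitude=None, rate=0.15): straight line of the TCP; attitude=None keeps the orientation; rate is the mean speed in m/s.
- movej(angles): joint-space move.
- set_gripper(opening, force=None): opening from 0.0 (shut) to 1.0 (fully open); force is the grip in N (None keeps the last); returns when the fingers have stopped.
- hold(seconds).
- ik(position, orientation): joint angles nearest the present ones, or None.
- camera(name): name is "scene" or "top" or "wrist"; returns a dict with "color" (480x640x3 uint8, blue, green, red), "fovy" (degrees; the focal length in pixels is half the picture's height over the tangent of half this angle, whatever the lens; pixels are square), "cx", "cy" (the principal point, pixels), "R" (3x3) and "t" (3): a world point X has camera coordinates R X + t; the wrist camera has in their place "hand_eye" (4x4, takes a point from camera to tool coordinates, whose origin is the TCP and whose axes are the flange's). Camera axes: x right, y down, z forward; pixel columns grow to the right and rows downward; lengths in m; the calibration is good to about 2 mm. A picture is of the moment at which its call begins: read the wrist's pose just before it. There is no depth.
A pose or a line that the arm cannot do raises IKError and nothing moves.
- finish_job(): hands the job in; it is judged then, once.
Trained networks look in a picture, given as the dict that the camera call returned (one of the last four; its "shot" number tells which), for a name from the list of things; names that differ only in an ending like _2 or _b are one class to them, and where a whole thing is asked for, a point or a joint stands for the part that bears it (a point fixed in the world has none). Each returns a list of dicts, best first, with "p" (0 to 1); they miss things now and then, are a little off and sometimes report something else, mostly with a low value. They report only what shows in the picture. A call takes as long as a camera call. They do not tell look-alikes from the thing itself.
- search_frame(picture, query): "pixel" ([row, column] in pixels, amid what is visible of it).
- trace(picture, query): "pixels" (480x640 bool, what is visible of it) and "pixel" ([row, column] in pixels, amid what is visible of it).
- spot_point(picture, query): "pixel" ([row, column] in pixels: a listed point, or the origin of a listed thing).
Readings, each from a call of its own:
- get_t(): time.
- get_qpos(): joint angles.
- get_joint_vel(): joint speeds.
- get_joint_efforts(): joint torques, N m.
- get_eef_pos(): TCP position.
- get_tcp_rot(): TCP orientation.
- get_ft_force(): force on the tool from outside, world axes, zero at the start.
- get_torque(): the same for the moment, N m.
- get_width(): opening from 0.0 (shut) to 1.0 (fully open).
- get_grip_force(): force on a finger pad.
Only numpy, scipy, OpenCV 4.12 (cv2) and the standard library are available. Lean on these libraries where they do the work, as an engineer would, in place of code of your own. Each camera call takes 0.05 s, during which the arm holds its last target. There are 200 camera calls.

### The job

Dot the lens on the bench lens marker: push its swing arm over to the ink pad until it stops and lightly tap the red plunger so that the pins touch the pad, then push the arm across to its other stop, over the lens, and lightly tap the plunger again so that the inked pins dot the lens. Let the plunger spring fully up after each tap and leave the arm at the lens stop. Only push and tap: grip and lift nothing, keep the fingers off the lens and the pad, and leave everything on the bench where it is.

Things in the scene. Friction and masses are not known exactly. Their poses are not given: they have to be found in the camera images.
- lens_marker: The lens marker: grey-blue cast base with rounded corners, 170 (x) by 226 (y) by 18 mm high, fixed to the bench, origin at the centre of its underside, +x away from the robot at yaw 0. Towards its +y side is the ink-pad cup, towards -y the white round lens stage, at +x the column of the swing arm. Highest points: plunger 106 mm, hub on the column 92 mm, two stop screws beside the column 76 mm above the bench.
- swing_arm (a joint): Aluminium arm turning about the upright column, rad: 0 = pad stop, 1.40 = lens stop, growing anticlockwise seen from above. It stays where it is left; pushing it at the head takes 1 to 2 N. Its rubber-bushed hub gives a little at the stops: about 1.5 N more per mm pushed past at the head. Its bar, 13 mm wide, 67 to 79 mm above the bench, runs from the column to the head, 100 mm from the column axis.
- swing_arm_hinge (a point): Point on the arm's upright turning axis, at x +60, y 0 of the base, 74 mm above the bench. Axes as the base's: at joint value q the head's axis lies 100 mm from it in the direction (-cos(q-0.70), -sin(q-0.70)) of the base's x, y.
- marker_head (a point): Dark steel upright sleeve at the arm's free end, 31 mm across, from 52 to 88 mm above the bench; the part to push sideways. This point lies on the sleeve's axis, 74 mm above the bench. The head carries plunger and pins.
- plunger (a joint): Red round button, 23 mm across, standing 18 mm proud of the head's top, pressed straight down, in m: 0 = up, 0.014 = fully down. About 1 N at first; the pins meet the pad at about 0.0075 and the lens at about 0.009 (2 N); 6 to 7 N just before the hard end stop.
- plunger_top (a point): Centre of the top of the red plunger (23 mm across), 106 mm above the bench when up; moves with the plunger.
- marking_pins: Brass disc with three short steel pins under the head, sprung so that they give way upwards by up to 9 mm. Origin on the head's axis; at rest the pin tips are 41 mm above the bench.
- ink_pad: Loose steel tin 58 mm across with dark blue felt, lying in the cup at x -16, y +64 mm of the base (head axis at the pad stop); origin at the centre of its underside, felt top 14.5 mm above that (33 mm above the bench).
- lens: Loose round brown-tinted lens, 65 mm across, 5 mm thick, lying on three rests between three short posts on the white stage at x -16, y -64 mm of the base (head axis at the lens stop); origin at the centre of its underside, top 5 mm above that (31 mm above the bench).
- lens_box_1: Bystander, loose: small box, black tray with clear lid, 29x32x17 mm; origin at the centre of its underside.
- lens_box_2: Bystander, loose: small box, black tray with clear lid, 29x32x17 mm; origin at the centre of its underside.
- lens_clock: Bystander, loose: round white dial gauge lying flat, 72x50x12 mm; origin at the centre of its underside.
- nose_pad_tin: Bystander, loose: round tin with teal lid, 54 mm across, 22 mm high; origin at the centre of its underside.
- marker_pen: Bystander, loose: black and red felt pen lying down, 128 mm long, 12 mm thick; origin at the centre of its underside.
- buff_block: Bystander, loose: buffing block, wood on grey felt, 26x62x24 mm; origin at the centre of its underside.
- cutters_blue: Bystander, loose: side cutters with blue grips lying flat, 125x51x11 mm; origin at the centre of its underside.
- pliers_loose: Bystander, loose: pale nylon-jaw pliers lying flat, 130x47x11 mm; origin at the centre of its underside.
Mind the look-alikes: they are no part of the job. There is more than one size of the ink_pad; the job needs the larger. Of the things that look like the lens, the smaller one is meant.

How it is judged:
On the way, in this order (a step that is already met when the one before it is completed fails the run):
1. with the arm at the pad stop, the pins are tapped onto the ink pad (value of joint swing_arm below 0.04 rad and contact force between marking_pins and ink_pad above 0.3 N), for 0.05 s.
2. the plunger is up again and the arm has been pushed to the lens stop (value of joint swing_arm above 1.36 rad and value of joint plunger below 0.0015 m), for 0.1 s.
3. with the arm at the lens stop, the pins are tapped onto the lens (value of joint swing_arm above 1.36 rad and contact force between marking_pins and lens above 0.3 N), for 0.05 s.
At the end, for the whole second after the job is handed in: The arm stands within 0.04 rad of the lens stop, the plunger is up (within 1.5 mm), and the lens lies flat and the pad in its cup, each within 4 mm of where it was (all of step 2 and distance of each of lens, ink_pad from where it was at the start of the episode below 0.004 m and linear speed of lens below 0.02 m/s and angle between lens's own z axis and vertical below 0.1 rad); the robot touches nothing.
It fails at once if the fingers push or squeeze the marker's arm, head or plunger with more than 25 N (contact force between the fingers and swing_arm above 25 N).
It fails at once if the fingers touch the lens or the ink pad (contact force between the fingers and lens above 0.2 N or contact force between the fingers and ink_pad above 0.2 N).
It fails at once if the pins drag on the lens while the arm is off its lens stop (value of joint swing_arm below 1.33 rad and contact force between marking_pins and lens above 0.2 N).
It fails at once if the lens or the ink pad is lifted or knocked out of its seat (distance of any of lens, ink_pad from where it was at the start of the episode above 0.006 m).
It fails at once if a bystander is moved by more than 15 mm (distance of any of lens_box_1, lens_box_2, lens_clock, nose_pad_tin, marker_pen, buff_block, cutters_blue, pliers_loose from where it was at the start of the episode above 0.015 m).
It also fails if it takes over 64 s, if anything falls off the work surface, if the arm or the gripper's body presses on something with over 40 N, if the wrist force passes 120 N, or if a joint passes its speed limit or range.

## Working session

There is one attempt and no reset: what is moved stays moved. The work goes in short steps, each a Python script; the robot and the scene stay as the last script left them, time stands still between calls to the robot, and variables do not carry over. Pictures are saved under pics/ and viewed, at most 10 in all, crops included, and the job is handed in when it is done.

```bash
mkdir -p pics; cat > h.py <<'E'
from plant import *
import numpy as np, cv2
def ray(c,px):
    f=240/np.tan(np.radians(c["fovy"])/2)
    d=np.array([(px[1]-c["cx"])/f,(px[0]-c["cy"])/f,1.])
    R=np.array(c["R"]);t=np.array(c["t"]).ravel()
    return -R.T@t, R.T@d
def at_z(c,px,z):
    o,d=ray(c,px); return o+d*(z-o[2])/d[2]
E
python3 - <<'E'
from h import *
Z=dict(swing_arm_hinge=.074,marker_head=.074,plunger_top=.106,lens_marker=0,ink_pad=.0185,lens=.026)
ims=[]
for n in("scene","top"):
    c=camera(n); cv2.imwrite(f"pics/{n}.png",c["color"])
    for k,z in Z.items():
        for r in spot_point(c,k)[:3]: print(n,k,round(r["p"],2),np.round(r["pixel"]),np.round(at_z(c,r["pixel"],z),4))
print(get_t())
E
```

```text
scene swing_arm_hinge 0.93 [246. 311.] [ 0.5666 -0.0367  0.074 ]
scene marker_head 0.57 [268. 346.] [ 0.4591 -0.0264  0.074 ]
scene plunger_top 0.7 [252. 347.] [ 0.465 -0.033  0.106]
scene lens_marker 0.8 [283. 330.] [ 0.5104 -0.0366  0.    ]
scene lens_marker 0.41 [252. 350.] [ 0.5569 -0.1613  0.    ]
scene ink_pad 0.7 [296. 317.] [0.4874 0.0303 0.0185]
scene ink_pad 0.62 [336. 288.] [0.4477 0.1529 0.0185]
scene ink_pad 0.25 [240. 268.] [ 0.7176 -0.0443  0.0185]
scene lens 0.87 [245. 378.] [ 0.5014 -0.1981  0.026 ]
scene lens 0.67 [267. 356.] [ 0.4855 -0.0946  0.026 ]
scene lens 0.55 [245. 313.] [ 0.6151 -0.0938  0.026 ]
top swing_arm_hinge 0.96 [231. 330.] [ 0.5671 -0.0286  0.074 ]
top marker_head 0.89 [269. 336.] [ 0.4685 -0.0419  0.074 ]
top plunger_top 0.48 [270. 332.] [ 0.4628 -0.031   0.106 ]
top lens_marker 0.72 [257. 331.] [ 0.5109 -0.0313  0.    ]
top ink_pad 0.77 [264. 306.] [0.4896 0.0367 0.0185]
top ink_pad 0.66 [240. 460.] [ 0.5541 -0.3741  0.0185]
top lens 0.93 [265. 352.] [ 0.486  -0.0861  0.026 ]
top lens 0.71 [250. 404.] [ 0.524 -0.222  0.026]
0.7
```

View pics/top.png

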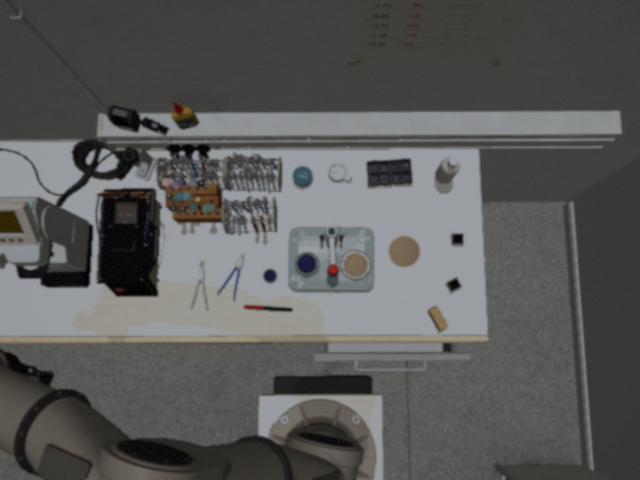

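View pics/scene.png

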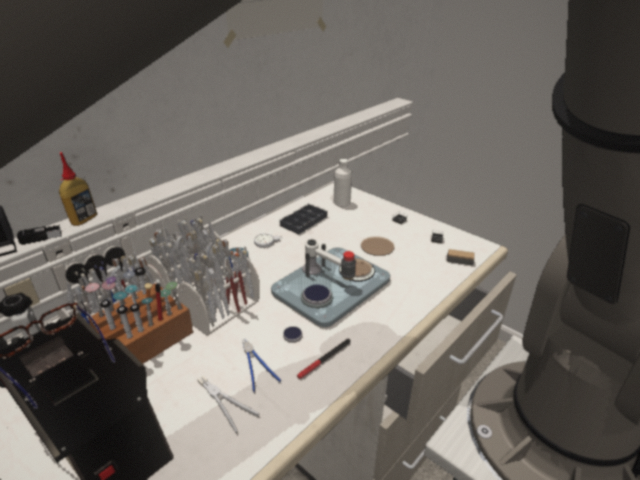

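Seen in both pictures: marker base centred near top (257,331). Pad candidates are the cup tin, top (264,306)/scene (296,317), and a smaller loose tin, top (276,270). Lens candidates are the one on the white stage, top (265,355), and a larger loose disc, top (250,404). The cup tin (larger) and stage lens (smaller) fit the description. I'll confirm them with the wrist camera from above.

```bash
cat >> h.py <<'E'
from scipy.spatial.transform import Rotation as Ro
def down(yaw):  # tool z down; tool x along world direction yaw
    return (Ro.from_euler('z',yaw)*Ro.from_euler('x',np.pi)).as_rotvec()
def wcam():
    p=np.array(get_eef_pos());r=Ro.from_rotvec(get_tcp_rot()).as_matrix()
    c=camera("wrist");H=np.array(c["hand_eye"])
    Rw=r@H[:3,:3];tw=r@H[:3,3]+p
    c2=dict(c);c2["R"]=Rw.T;c2["t"]=-Rw.T@tw
    return c,c2
E
python3 - <<'E'
from h import *
print(Ro.from_rotvec(get_tcp_rot()).as_matrix().round(2))
p=np.array(get_eef_pos()); movel([p[0],p[1],.42],rate=.25)
for y in (np.pi/2,-np.pi/2,0,np.pi):
    q=ik([.47,-.03,.33],down(y)); print(y,None if q is None else np.round(q,2))
set_gripper(0.0)
cand=[(np.abs(np.array(q)-get_qpos()).max(),y) for y in(np.pi/2,-np.pi/2) if (q:=ik([.47,-.03,.33],down(y))) is not None]
y=min(cand)[1]; print(cand)
move_to([.47,-.03,.33],down(y))
c,c2=wcam(); cv2.imwrite("pics/w1.png",c["color"])
print(c2["t"], (-np.array(c2["R"]).T@c2["t"]).round(3))
Z=dict(swing_arm_hinge=.074,marker_head=.074,plunger_top=.106,lens_marker=0,ink_pad=.0185,lens=.026)
for k,z in Z.items():
    for r in spot_point(c,k)[:3]: print(k,round(r["p"],2),np.round(r["pixel"]),np.round(at_z(c2,r["pixel"],z),4))
print(get_t(),get_ft_force(),get_eef_pos())
E
```

```text
[[-0.94  0.34 -0.  ]
 [ 0.34  0.94 -0.  ]
 [ 0.   -0.   -1.  ]]
1.5707963267948966 [-0.97 -0.06  0.88  1.95  0.05  1.23 -0.1 ]
-1.5707963267948966 [-1.6  -0.43  1.22  1.96  0.41  1.36  2.64]
0 [-0.91 -0.05  0.83  1.95  0.04  1.23 -1.67]
3.141592653589793 [-0.96 -0.06  0.87  1.95  0.05  1.23  1.47]
[(np.float64(0.7892258407697704), 1.5707963267948966), (np.float64(2.710671127149611), -1.5707963267948966)]
[-0.47029926 -0.09596263  0.46487709] [0.47  0.047 0.473]
swing_arm_hinge 0.79 [197. 402.] [ 0.5602 -0.0358  0.074 ]
marker_head 0.63 [197. 307.] [ 0.4594 -0.036   0.074 ]
plunger_top 0.96 [202. 313.] [ 0.4663 -0.0339  0.106 ]
lens_marker 0.81 [180. 343.] [ 0.5022 -0.0293  0.    ]
lens_marker 0.41 [ 32. 229.] [ 0.3715  0.1347 -0.    ]
ink_pad 0.9 [127. 335.] [0.4907 0.0343 0.0185]
ink_pad 0.7 [ 34. 306.] [0.4584 0.1294 0.0185]
lens 0.97 [318. 354.] [ 0.5193 -0.2061  0.026 ]
lens 0.89 [234. 333.] [ 0.4901 -0.0919  0.026 ]
lens 0.16 [ 32. 234.] [0.3824 0.1299 0.026 ]
5.2583 [-0.08229355  0.77933774  0.16070638] [ 0.47004676 -0.02991151  0.33000816]
```

View pics/w1.png

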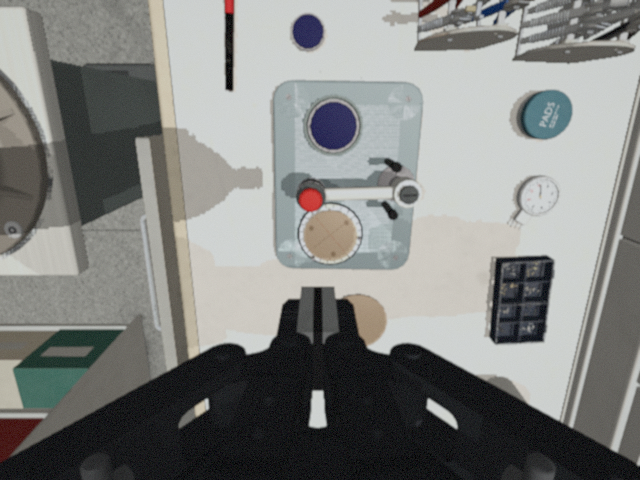

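The wrist picture shows the cup tin at (127,335), about 52 px across, against the loose tin at (32,307), about 32 px. The stage lens is at (234,331), with a larger disc at (315,358). The arm points straight at the robot (q≈0.7), with the red plunger at (202,313). I'll confirm with one crop.

```bash
cat >> h.py <<'E'
HG=np.array([.565,-.032]); YAW=0.
def pose(q,d,z):
    a=q-.7+YAW; u=np.array([-np.cos(a),-np.sin(a)]); t=np.array([np.sin(a),-np.cos(a)])
    return [*(HG+.1*u+t*d),z], down(np.pi/2+a), t
E
python3 -c "
import cv2;a=cv2.imread('pics/w1.png')[10:360,260:440];cv2.imwrite('pics/crop.png',cv2.resize(a,None,fx=1.7,fy=1.7,interpolation=2))"
```

```text
(no output)
```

View pics/crop.png

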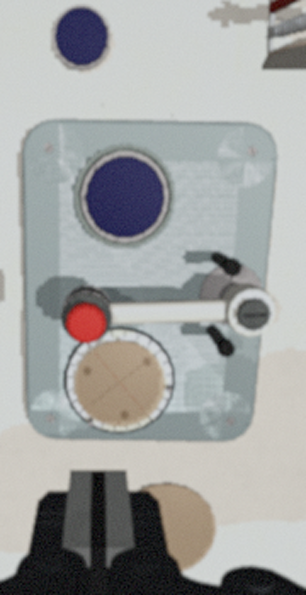

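The crop confirms it: the larger tin sits in the cup at (197,125), and the lens lies between posts on the stage at (382,120). The small tin and the big disc lie loose. Now I'll push to the pad stop.

```bash
cat >> h.py <<'E'
def push(q0,q1,d,sgn,fstop=5.):
    """sweep finger on arc; returns q and force along the push at which it stopped"""
    f0=np.array(get_ft_force()); log=[]
    q=q0
    while (q1-q)*sgn>1e-6:
        near=abs(q1-q)<.22
        q+=sgn*min(.02 if near else .1,abs(q1-q))
        p,o,t=pose(q,d,.062); movel(p,o,rate=.04 if near else .06)
        if near: hold(.05)
        f=-(np.array(get_ft_force())-f0)[:2]@t*sgn
        log.append((round(q,3),round(float(f),2)))
        if near and f>fstop: break
    print(log); return q
E
python3 - <<'E'
from h import *
p,o,t=pose(.7,.042,.13); move_to(p,o)
movel(pose(.7,.042,.062)[0],o,rate=.1); hold(.2)
print(get_ft_force())
f0=np.array(get_ft_force())
movel(pose(.7,.027,.062)[0],o,rate=.05); print(np.array(get_ft_force())-f0)
q=push(.7,-.10,.0265,-1)
movel(pose(q,.045,.062)[0],rate=.1)
p,o,t=pose(0,.045,.15); movel(p,rate=.15)
c,c2=wcam(); cv2.imwrite("pics/w2.png",c["color"])
for k,z in dict(swing_arm_hinge=.074,marker_head=.074,plunger_top=.106,ink_pad=.0185).items():
    for r in spot_point(c,k)[:2]: print(k,round(r["p"],2),np.round(r["pixel"]),np.round(at_z(c2,r["pixel"],z),4))
print(pose(0,0,0)[0],get_t())
E
```

```text
[ 1.06711323 -0.02276134  0.24315626]
[-1.23704281 -0.13698897  0.68819122]
[(0.6, -0.23), (0.5, 0.9), (0.4, -0.17), (0.3, 0.39), (0.2, 0.39), (0.1, 0.71), (0.08, 1.51), (0.06, 0.82), (0.04, 1.07), (0.02, 0.71), (0.0, 1.71), (-0.02, 1.27), (-0.04, 3.41), (-0.06, 5.36)]
swing_arm_hinge 0.78 [165. 487.] [ 0.5622 -0.0311  0.074 ]
marker_head 0.72 [170. 305.] [0.486  0.0373 0.074 ]
plunger_top 0.92 [183. 308.] [0.4863 0.0343 0.106 ]
plunger_top 0.33 [287. 427.] [ 0.4937 -0.0491  0.106 ]
ink_pad 0.74 [ 82. 189.] [0.4635 0.1281 0.0185]
[np.float64(0.4885157812715511), np.float64(0.032421768723769104), 0] 13.2583
```

View pics/w2.png

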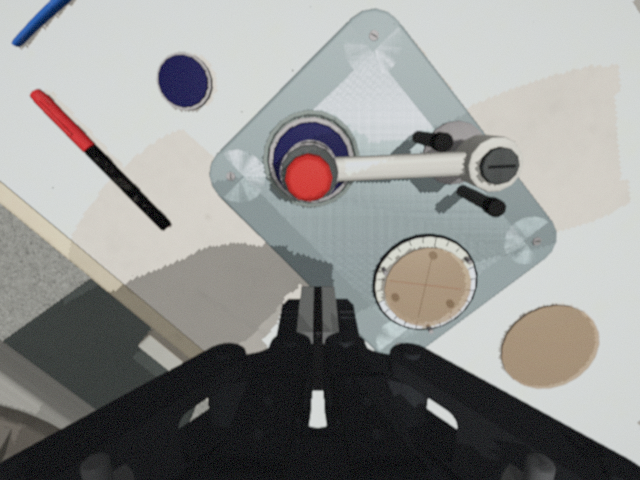

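The head (red button at (178,310)) is over the pad at the stop, where the force rose to 5 N, and the measured position agrees with the model to about 2 mm. Now I'll tap.

```bash
cat >> h.py <<'E'
def tap(xy,fmax=4.5,zmin=.0935):
    p=get_eef_pos(); movel([*xy,max(p[2],.13)],rate=.15); movel([*xy,.111],rate=.1); hold(.3)
    f0=np.array(get_ft_force()); log=[]; z=.108
    while z>=zmin-1e-6:
        movel([*xy,z],rate=.02); hold(.05)
        f=(np.array(get_ft_force())-f0); log.append((round(z,4),round(get_eef_pos()[2],4),*f.round(1)))
        if f[2]>fmax: break
        z-=.001
    hold(.15); print(*log,sep="\n")
    movel([*xy,.111],rate=.05); movel([*xy,.15],rate=.15)
E
python3 - <<'E'
from h import *
tap([.4872,.0338])
print(get_t())
E
```

```text
(0.108, np.float64(0.1079), np.float64(-0.4), np.float64(1.3), np.float64(0.9))
(0.107, np.float64(0.107), np.float64(1.1), np.float64(0.7), np.float64(1.1))
(0.106, np.float64(0.106), np.float64(-0.6), np.float64(0.5), np.float64(0.6))
(0.105, np.float64(0.105), np.float64(0.4), np.float64(1.2), np.float64(2.0))
(0.104, np.float64(0.104), np.float64(-0.0), np.float64(1.1), np.float64(0.9))
(0.103, np.float64(0.103), np.float64(0.5), np.float64(0.6), np.float64(1.9))
(0.102, np.float64(0.102), np.float64(-0.3), np.float64(1.8), np.float64(1.5))
(0.101, np.float64(0.101), np.float64(-0.1), np.float64(1.5), np.float64(1.5))
(0.1, np.float64(0.1), np.float64(-0.4), np.float64(0.7), np.float64(1.9))
(0.099, np.float64(0.099), np.float64(0.1), np.float64(0.8), np.float64(2.4))
(0.098, np.float64(0.098), np.float64(0.7), np.float64(1.8), np.float64(2.2))
(0.097, np.float64(0.097), np.float64(-0.4), np.float64(1.6), np.float64(3.8))
(0.096, np.float64(0.096), np.float64(0.2), np.float64(2.2), np.float64(3.2))
(0.095, np.float64(0.095), np.float64(-1.1), np.float64(1.1), np.float64(5.7))
19.8167
```

The force rose from 1 N to over 5 N at 11 mm, so the pins reached the pad. Now I'll push to the lens stop.

```bash
python3 - <<'E'
from h import *
p,o,t=pose(0,-.044,.15); movel(p,o,rate=.15)
movel(pose(0,-.044,.062)[0],rate=.12); hold(.2); f0=np.array(get_ft_force())
movel(pose(0,-.027,.062)[0],rate=.05); print(np.array(get_ft_force())-f0)
q=push(0,1.52,-.0265,1)
movel(pose(q,-.045,.062)[0],rate=.1)
p,o,t=pose(1.4,-.045,.15); movel(p,rate=.15)
c,c2=wcam(); cv2.imwrite("pics/w3.png",c["color"])
for k,z in dict(swing_arm_hinge=.074,marker_head=.074,plunger_top=.106,lens=.026).items():
    for r in spot_point(c,k)[:2]: print(k,round(r["p"],2),np.round(r["pixel"]),np.round(at_z(c2,r["pixel"],z),4))
print(pose(1.4,0,0)[0],get_t())
E
```

```text
[-0.28246444  0.64261406 -0.76215091]
[(0.1, -0.27), (0.2, -0.42), (0.3, -0.09), (0.4, 0.51), (0.5, -0.46), (0.6, -0.62), (0.7, -0.82), (0.8, -0.71), (0.9, -0.02), (1.0, -0.34), (1.1, -0.23), (1.2, -0.39), (1.3, 0.24), (1.32, 0.99), (1.34, 0.68), (1.36, 0.94), (1.38, 0.78), (1.4, 3.23), (1.42, 5.68)]
swing_arm_hinge 0.84 [317. 470.] [ 0.5641 -0.0325  0.074 ]
lens 0.59 [278. 315.] [ 0.4852 -0.0935  0.026 ]
lens 0.18 [313. 471.] [ 0.5961 -0.0355  0.026 ]
[np.float64(0.4885157812715511), np.float64(-0.0964217687237691), 0] 29.1833
```

View pics/w3.png

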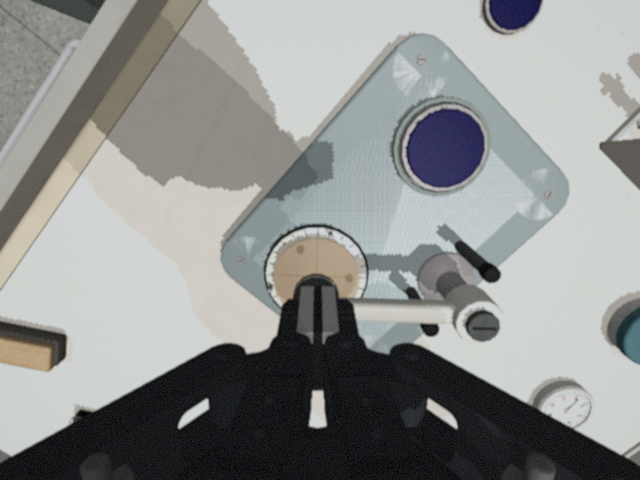

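The arm is at the lens stop: force rose to 5.7 N at q≈1.40, and the head is over the lens behind the fingers at (285,317). Second tap, a little deeper because the lens sits lower.

```bash
python3 - <<'E'
from h import *
tap([.4875,-.0955],fmax=6.5,zmin=.094)
p,o,t=pose(1.4,.07,.2); movel(p,rate=.2)
hold(.2)
c,c2=wcam(); cv2.imwrite("pics/w4.png",c["color"])
for k,z in dict(swing_arm_hinge=.074,marker_head=.074,plunger_top=.106).items():
    for r in spot_point(c,k)[:1]: print(k,round(r["p"],2),np.round(r["pixel"]),np.round(at_z(c2,r["pixel"],z),4))
print(get_t())
E
```

```text
(0.108, np.float64(0.1079), np.float64(-0.5), np.float64(0.4), np.float64(0.3))
(0.107, np.float64(0.107), np.float64(-0.1), np.float64(1.0), np.float64(0.6))
(0.106, np.float64(0.106), np.float64(-0.7), np.float64(0.0), np.float64(0.2))
(0.105, np.float64(0.105), np.float64(-0.5), np.float64(0.0), np.float64(1.3))
(0.104, np.float64(0.104), np.float64(0.0), np.float64(0.9), np.float64(0.5))
(0.103, np.float64(0.103), np.float64(-0.6), np.float64(0.3), np.float64(-0.2))
(0.102, np.float64(0.102), np.float64(-0.5), np.float64(1.6), np.float64(1.7))
(0.101, np.float64(0.101), np.float64(-0.9), np.float64(0.6), np.float64(1.4))
(0.1, np.float64(0.1), np.float64(-0.2), np.float64(0.2), np.float64(1.7))
(0.099, np.float64(0.099), np.float64(-0.7), np.float64(0.3), np.float64(0.7))
(0.098, np.float64(0.098), np.float64(-0.1), np.float64(0.2), np.float64(1.1))
(0.097, np.float64(0.097), np.float64(-0.3), np.float64(0.8), np.float64(2.3))
(0.096, np.float64(0.096), np.float64(-1.6), np.float64(-0.0), np.float64(2.2))
(0.095, np.float64(0.095), np.float64(0.0), np.float64(-0.4), np.float64(4.0))
(0.094, np.float64(0.094), np.float64(-0.4), np.float64(0.0), np.float64(4.8))
swing_arm_hinge 0.83 [128. 467.] [ 0.5639 -0.0307  0.074 ]
marker_head 0.82 [118. 317.] [ 0.4838 -0.0935  0.074 ]
plunger_top 0.76 [120. 320.] [ 0.4861 -0.0925  0.106 ]
37.0417
```

View pics/w4.png

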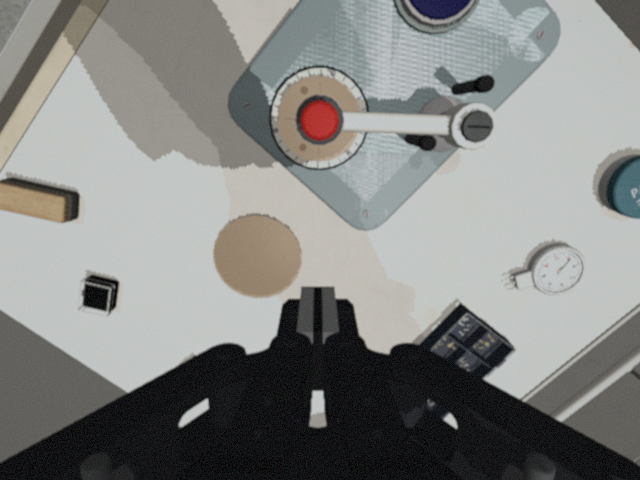

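The red plunger is up at (118,320) and centred on the lens. The bar is against the stop screw at (141,420), the measured sweep between stops is about 1.39 rad, and the lens and pad are seated. Handing in.

```bash
python3 -c "
from h import *
print(finish_job(),get_t())"
```

```text
the job is handed in; nothing more can be done
the job is handed in; nothing more can be done
```

I inked the pins at the pad stop, dotted the lens at the lens stop, left the arm there with the plunger up, and handed the job in at about 37 s; no verdict was returned. Pin contact was inferred from press depth and force (about 11 mm and 5.7 N on the pad, 12 mm and 4.8 N on the lens).

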